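Find the balance point of a loaded tube

TASK

The grey square tube has a weight packed somewhere inside, and its balance point must be found before a lifting lug is welded on. Pick it up, lay it gently across the edge of the blue balance stand, in line with the two rubber-tipped catch posts, keeping hold of it until you feel the edge carry it, and work it lengthways by feel until it stays balanced level on the edge alone, clear of both posts, when you let go. Do not press hard on the stand, and leave the other things on the bench where they are.

Things in the scene. Friction and masses are not known exactly. Their poses are not given: they have to be found in the camera images.
- tube: closed grey square steel tube, bright welded ends, 300 x 25 x 25 mm, 0.38 to 0.48 kg, loose, flat on the bench. Origin: centre of its underside; x along the tube, z up. A weight is packed firmly inside (unseen, does not shift): the centre of mass lies anywhere up to 52 mm either way along x from the middle, on the tube's centre line
- stand: balance stand fixed to the bench: blue base plate 200 x 70 mm, 8 mm thick, with an upright edge plate in its middle and, on x at +80 and -80 mm, a dark catch post of 18 mm diameter with a rubber tip, 42 mm high. Origin: centre of the base's underside; x runs through both posts, the way the tube has to lie (either way round); z up
- edge (a point): middle of the stand's fulcrum: the flat upper edge, 50 mm above the bench, of a bright steel plate 6 mm thick (along x) and 60 mm wide (along y); axes as the stand's. A tube laid down level and still stays so with its centre of mass above these 6 mm, else it tips onto a catch post at about 0.1 rad. Let go at a slant it can rock for several seconds
- v_block: grey steel V-block, V upwards, 50 x 44 mm, 36 mm high; origin at the centre of its underside; to be left alone
- weld_magnet: arrow-shaped red and grey welding magnet lying flat, 82 x 82 x 15 mm; origin at the centre of its underside; to be left alone
- paint_marker: white paint marker with a yellow cap, lying, 16 x 120 x 18 mm, long axis y; origin at the centre of its underside; to be left alone
- flat_block: bright steel block, 55 x 30 x 26 mm high; origin at the centre of its underside; to be left alone
Mind the look-alikes: they are no part of the job. Several things look just like the stand: the one meant starts farthest to the robot's left.

How it is judged (in metres and radians):
On the way:
1. the edge of the stand carries some of the tube's weight while the fingers still hold it (contact force between tube and stand above 0.5 N and contact force between the fingers and tube above 1 N), for 0.15 s.
At the end, for the whole second after the job is handed in: the tube rests on the stand's edge alone, flat side down, level within 0.06 rad (on a post: 0.09), at most rocking slightly (below 0.05 m/s, 0.5 rad/s), its underside 46 to 55 mm above the bench, within 0.25 rad of the line through the posts and its origin within 25 mm of it (angle between tube's own z axis and vertical below 0.06 rad and height (world z) of tube between 0.046 and 0.055 m and contact force between tube and stand above 1.5 N and angle between the x axis of tube and the x axis of stand, either way round below 0.25 rad and y of tube in the frame of stand between -0.025 and 0.025 m and linear speed of tube below 0.05 m/s and angular speed of tube below 0.5 rad/s); the robot touches nothing.
It fails at once if the tube pressed or knocked against the stand with more than 25 N (contact force between tube and stand above 25 N).
It fails at once if a bystander shifted by more than 20 mm (distance of any of v_block, weld_magnet, paint_marker, flat_block from where it was at the start of the episode above 0.02 m).
It also fails if it takes over 67 s, if anything falls off the work surface, if the arm or the gripper's body presses on something with over 40 N, if the wrist force passes 120 N, or if a joint passes its speed limit or range.

ROBOT

A 6-joint arm with a two-finger parallel gripper is mounted at the origin on a cart in front of the work surface, level with it; the furniture and walls round the work are solid. World frame = base frame: x ahead of the robot, y to its left, z up, the work surface at z = 0. Lengths are in mm, angles in rad, forces in N, time in s.
With the tool pointing down it reaches from about 300 to 775 mm from the base axis. Payload 14.6 kg.
Tool frame: the origin (TCP) lies at the very end of the fingers, on their centre line; the grasp point (between the pads) lies 19 mm behind it; z points along the fingers, y is the line along which they close (so a half turn about z gives the same grasp; the last joint's range is limited). The gripper opens to 94 mm and grips with 3 to 60 N. Pads are 16 mm wide; open, the fingers measure 119 mm over their backs; the gripper's body (75 mm by 177 mm) begins 78 mm behind the grasp point.
Start: joints at [1.121, 0.3, 1.521, -0, 1.321, -0.067], TCP at [205.432, 510.183, 205.446] pointing down, gripper open.
Joint ranges: [-3.03, 3.03], [-0.79, 2.21], [0.23, 2.52], [-1.04, 4.18], [0, 3.07], [-2.55, 2.55]. Speed limits (rad/s): [2.22, 2.22, 2.57, 3.14, 3.14, 3.14].

INTERFACE

Orientations are given as [roll, pitch, yaw] about the fixed x, y, z axes, in that order (R = Rz(yaw) Ry(pitch) Rx(roll)).
In Python, from cell import manip gives the robot as it stands.
- The arm moves only by the tool servo_tool, never from a script. Its argument "motion" is a list that holds one entry, the list of rows, each a list of 7 numbers: the shift along the world's x, y, z as a fraction of full scale, then the turn, a rotation vector about the world's x, y, z as a fraction of full scale, then the closure, from 0 (fully open) to 1 (shut). In form: [[[x, y, z, rx, ry, rz, gripper], ...]]. A call has 1 to 10 rows; each row is the pose to reach, as a shift and turn from the pose commanded when the call began, turning the shorter way round; what a row does not reach only later rows make up. Full scale, the value 1, is 0.5 m for a shift and pi rad for a turn. A row lasts 1/10 s, in which the tool goes at most 50 mm and 8.59 degrees, less where a joint would pass 70% of its speed; a pose out of reach is approached as far as the arm can. A call with a number of a shift or a turn outside -1 to 1 is refused whole. A call with a gripper value outside its range is refused whole. The fingers move at their own pace and stop on an object; "newtons" is the grip in N (left out, the last holds). Time passes only in rows, so rows that repeat a pose let the fingers close. It gives the time, the measured TCP pose, the force, the opening and the grip force at its end, in the units of the state.
- manip.read_state(): the state, without advancing time (a new reading comes with each control period).
- manip.camera(name): name is "scene" or "top" or "wrist"; returns a dict with "frame" (420x560x3 uint8, red, green, blue), "range_z" (420x560 float32, mm along the optical axis (not along the pixel's ray), 0 where there is no reading), "vfov" (degrees; the focal length in pixels is half the picture's height over the tangent of half this angle, whatever the lens; pixels are square), "cx", "cy" (the principal point, pixels), "cam_to_world" (4x4, takes a point from camera to world coordinates). Camera axes: x right, y down, z forward; pixel columns grow to the right and rows downward; lengths in mm; the calibration is good to about 2 mm. A picture is of the moment at which its call begins.
- manip.sign_off(): hands the job in; it is judged then, once.
The state is a dict: "clock": time; "joints": joint angles; "qd": joint speeds; "effort": joint torques, N m; "eef_pos": TCP position; "eef_rot": TCP orientation; "wrist_force": force on the tool from outside, world axes, zero at the start; "moment": the same for the moment, N m; "finger_gap": finger opening in mm; "finger_force": force on a finger pad.
Only numpy, scipy, OpenCV 4.12 (cv2) and the standard library are available. Lean on these libraries where they do the work, as an engineer would, in place of code of your own. Each camera call takes 0.05 s, during which the arm holds its last target. There are 200 camera calls.

## Working session

There is one attempt and no reset: what is moved stays moved. The work goes in short steps, Python scripts to look and compute and a tool call to move; the robot and the scene stay as the last step left them, time stands still between calls to the robot, and variables do not carry over. Pictures are saved under pics/ and viewed, at most 10 in all, crops included, and the job is handed in when it is done.

Besides the shell and the picture viewer there is one more tool, called after ">>>" as name([rows], argument=value, ...), one row to a line, values as JSON. servo_tool: Moves the arm, as the interface text tells. Its arguments: {"type":"object","properties":{"motion":{"type":"array"},"newtons":{"type":"number"}},"required":["motion"]}

```bash
mkdir -p pics; cat > h.py <<'E'
from cell import manip
import numpy as np, cv2
def shot(n):
    c=manip.camera(n); f=c["frame"]; h=f.shape[0]; F=h/2/np.tan(np.radians(c["vfov"]/2))
    r=c["range_z"]; v,u=np.mgrid[:h,:f.shape[1]]
    P=np.stack([(u-c["cx"])/F*r,(v-c["cy"])/F*r,r,np.ones_like(r)],-1)@np.array(c["cam_to_world"]).T
    return c,f,P[...,:3],r>0
E
python3 - <<'E'
from h import *
for n in("top","scene"):
    c,f,P,ok=shot(n); cv2.imwrite(f"pics/{n}0.png",f[...,::-1]); np.savez(f"{n}0.npz",f=f,P=P,ok=ok)
    print(n,c["vfov"],np.round(c["cam_to_world"],2).tolist())
print(manip.read_state())
E
```

```text
top 45.60208405596648 [[-0.05, -0.98, 0.22, 352.35], [-1.0, 0.05, -0.02, -8.64], [0.01, -0.22, -0.98, 1240.93], [0.0, 0.0, 0.0, 1.0]]
scene 42.605938711654545 [[0.48, -0.6, 0.64, -375.75], [-0.87, -0.32, 0.36, -592.56], [-0.02, -0.73, -0.68, 1142.88], [0.0, 0.0, 0.0, 1.0]]
{'clock': 0.1, 'joints': array([ 1.12142080e+00,  3.00373960e-01,  1.52153062e+00, -6.20732872e-06,
        1.32071983e+00, -6.65895821e-02]), 'qd': array([-0.00104708,  0.0004355 , -0.00186513, -0.00027026,  0.00069344,
       -0.00056773]), 'effort': array([ 9.26609246e-04, -5.32640219e+01, -3.53290451e+01,  7.10254395e-02,
        2.34098959e-02, -5.10548080e-05]), 'eef_pos': array([205.32031707, 509.97373373, 204.96096696]), 'eef_rot': array([-3.14056279e+00, -6.26537721e-05,  2.75880822e+00]), 'wrist_force': array([-0.42133469,  0.67105012,  0.12539542]), 'moment': array([-0.02253803,  0.03643666, -0.00170809]), 'finger_force': 0.0, 'finger_gap': 93.83435487533617}
```

View pics/top0.png

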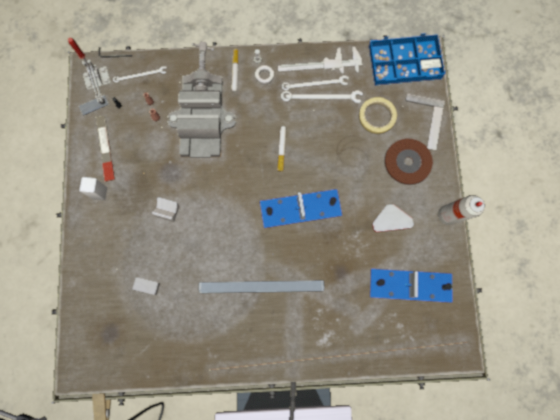

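View pics/scene0.png

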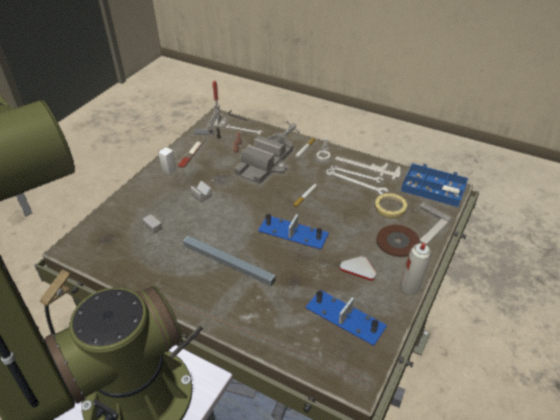

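Top view: the stand candidates are the blue ones at pixels (301,208) and (412,285). Image left is the robot's left (+y), so I choose (301,208). The parts tray at (405,60) is not a stand. The tube is the long grey bar at (261,287). Bystanders are the V-block (165,209), flat block (146,286), magnet (393,218) and marker (282,148). The scene view agrees.

```bash
python3 - <<'E'
from h import *
d=np.load("top0.npz"); f,P,ok=d["f"],d["P"],d["ok"]
hsv=cv2.cvtColor(f,cv2.COLOR_RGB2HSV)
blue=cv2.inRange(hsv,(100,150,80),(125,255,255))
cs,_=cv2.findContours(cv2.morphologyEx(blue,cv2.MORPH_CLOSE,np.ones((7,7))),0,2)
def rect(m,z0,z1):
    q=P[(m>0)&ok&(P[...,2]>z0)&(P[...,2]<z1)]; r=cv2.minAreaRect(q[:,:2].astype(np.float32))
    b=cv2.boxPoints(r); e=[b[1]-b[0],b[2]-b[1]]; L=max(e,key=np.linalg.norm)
    return np.round(r[0],1),np.round(r[1],1),round(float(np.arctan2(L[1],L[0])),3),np.round(np.median(q[:,2]),1),len(q)
for c in cs:
    if cv2.contourArea(c)<800: continue
    m=np.zeros(f.shape[:2],np.uint8); cv2.drawContours(m,[c],-1,1,-1)
    print("blue",cv2.boundingRect(c),rect(m*(blue>0),-5,20))
    for z in((34,46),(46,60)):
        mm=(m>0)&(P[...,2]>z[0])&(P[...,2]<z[1])
        n,l,s,ce=cv2.connectedComponentsWithStats(mm.astype(np.uint8))
        for i in range(1,n):
            if s[i,4]>5: print("  ",z,s[i,4],np.round(ce[i]),rect(l==i,*z))
m=np.zeros(f.shape[:2],np.uint8); m[270:305,190:335]=1
print("tube",rect(m,15,35))
for n,(u,v) in dict(v=(165,209),flat=(146,286),mag=(393,218),mark=(282,148)).items(): print(n,P[v,u].round())
cv2.imwrite("pics/crop.png",cv2.resize(f[180:305,190:345,::-1],None,fx=4,fy=4,interpolation=3))
E
```

```text
blue (371, 269, 81, 33) (array([ 421.9, -330. ]), array([198.2,  67. ]), 1.459, np.float64(8.6), 1748)
   (34, 46) 43 [381. 282.] (array([ 430.7, -249.6]), array([17.8, 14.3]), 1.502, np.float64(42.4), 43)
   (34, 46) 41 [447. 286.] (array([ 412.5, -407.1]), array([14.6, 16.5]), -0.102, np.float64(41.6), 41)
blue (261, 190, 80, 37) (array([628.4, -70.6]), array([ 68.4, 195.6]), -1.458, np.float64(8.3), 1663)
   (34, 46) 37 [332. 200.] (array([ 637.1, -148.2]), array([15.2, 15.2]), 1.496, np.float64(41.4), 37)
   (34, 46) 39 [268. 210.] (array([619.5,   9.6]), array([15.8, 15.4]), 0.631, np.float64(41.8), 39)
   (46, 60) 51 [301. 206.] (array([624.3, -69.9]), array([52.3,  5.7]), 0.111, np.float64(50.2), 51)
blue (370, 35, 75, 49) (array([1021.1, -376.9]), array([123.6, 183.1]), -1.518, np.float64(4.6), 1338)
tube (array([435.8,  37.6]), array([302.7,  25.5]), 1.535, np.float64(24.9), 1337)
v [640. 269.  19.]
flat [450. 313.  26.]
mag [ 590. -301.   14.]
mark [787. -32.  17.]
```

View pics/crop.png

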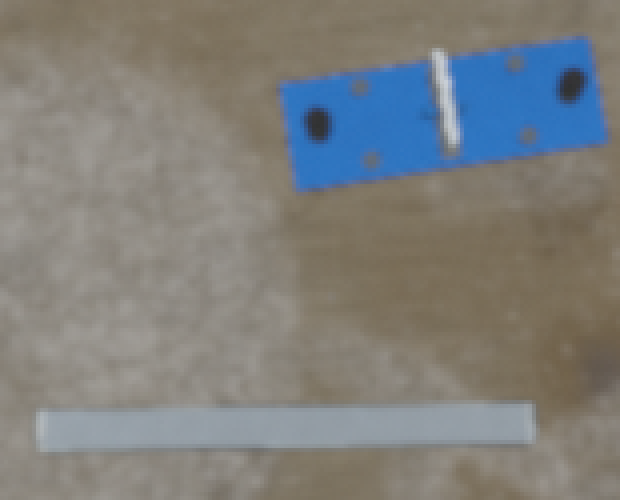

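The crop confirms the choice: blue base, bright edge plate and two dark posts at (317,125) and (571,85), with the tube below it. Stand centre is (628,-70) and its x line is at 1.683 rad. Tube centre is (436,38) at 1.535 rad. The sizes match those given, so I move above the tube.

>>> servo_tool([
  [[0.461, -0.945, -0.2, 0, 0, -0.39, 0], [0.461, -0.945, -0.2, 0, 0, -0.39, 0], [0.461, -0.945, -0.2, 0, 0, -0.39, 0], [0.461, -0.945, -0.2, 0, 0, -0.39, 0], [0.461, -0.945, -0.2, 0, 0, -0.39, 0], [0.461, -0.945, -0.2, 0, 0, -0.39, 0], [0.461, -0.945, -0.2, 0, 0, -0.39, 0], [0.461, -0.945, -0.2, 0, 0, -0.39, 0], [0.461, -0.945, -0.2, 0, 0, -0.39, 0], [0.461, -0.945, -0.2, 0, 0, -0.39, 0]],
], newtons=50)

```text
clock: 1.1
eef_pos: [421.2, 66.7, 111.7]
eef_rot: [3.141, -0.0, 1.532]
wrist_force: [0.8, 0.7, -0.4]
finger_gap: 94.1
finger_force: 0.0
```

>>> servo_tool([
  [[0.024, -0.05, 0, 0, 0, 0, 0], [0.024, -0.05, 0, 0, 0, 0, 0], [0.024, -0.05, 0, 0, 0, 0, 0], [0.024, -0.05, 0, 0, 0, 0, 0]],
])

```text
clock: 1.5
eef_pos: [432.4, 44.5, 112.0]
eef_rot: [-3.141, -0.0, 1.534]
wrist_force: [-0.5, 0.4, 0.5]
finger_gap: 93.9
finger_force: 0.0
```

```bash
cat >> h.py <<'E'
def avg(n=12):
    F=[];M=[]
    for i in range(n):
        c=manip.camera("wrist"); s=manip.read_state(); F.append(s["wrist_force"]);M.append(s["moment"])
    F=np.array(F);M=np.array(M)
    print("F",F.mean(0).round(3),F.std(0).round(3),"M",M.mean(0).round(4),M.std(0).round(4))
    print("t",s["clock"],s["eef_pos"].round(1),s["eef_rot"].round(4),s["finger_gap"],s["finger_force"])
    return c
E
python3 - <<'E'
from h import *
c=avg(12); cv2.imwrite("pics/w1.png",c["frame"][...,::-1])
c,f,P,ok=shot("wrist")
m=ok&(P[...,2]>19)&(P[...,2]<31)&(abs(P[...,0]-436)<40)&(abs(P[...,1]-38)<160)
q=P[m][:,:2].astype(np.float32); r=cv2.minAreaRect(q); print(r,len(q))
E
```

```text
F [-0.195  0.044 -0.121] [0.506 0.418 0.634] M [-0.0553  0.056   0.0009] [0.0251 0.0338 0.0242]
t 2.1 [432.8  43.7 112. ] [3.1416 0.     1.5336] 93.88621119535587 0.0
((435.64434814453125, 38.15626525878906), (301.4706726074219, 25.526195526123047), 87.98384094238281) 8400
```

>>> servo_tool([
  [[0.006, -0.011, -0.1, 0, 0, 0, 0], [0.006, -0.011, -0.16, 0, 0, 0, 0], [0.006, -0.011, -0.2, 0, 0, 0, 0], [0.006, -0.011, -0.214, 0, 0, 0, 0], [0.006, -0.011, -0.214, 0, 0, 0, 0], [0.006, -0.011, -0.214, 0, 0, 0, 1], [0.006, -0.011, -0.214, 0, 0, 0, 1], [0.006, -0.011, -0.214, 0, 0, 0, 1], [0.006, -0.011, -0.214, 0, 0, 0, 1], [0.006, -0.011, -0.214, 0, 0, 0, 1]],
], newtons=50)

```text
clock: 3.15
eef_pos: [435.9, 38.2, 5.3]
eef_rot: [3.141, -0.0, 1.534]
wrist_force: [0.4, 0.3, 0.9]
finger_gap: 57.6
finger_force: 0.0
```

>>> servo_tool([
  [[0, 0, 0, 0, 0, 0, 1], [0, 0, 0, 0, 0, 0, 1], [0, 0, 0, 0, 0, 0, 1], [0, 0, 0, 0, 0, 0, 1], [0, 0, 0, 0, 0, 0, 1]],
])

```text
clock: 3.65
eef_pos: [435.8, 38.2, 5.0]
eef_rot: [3.142, 0.0, 1.534]
wrist_force: [1.0, 0.6, -0.1]
finger_gap: 24.5
finger_force: 50.0
```

Gripped. Now lift, and weigh.

>>> servo_tool([
  [[0, 0, 0.05, 0, 0, 0, 1], [0, 0, 0.12, 0, 0, 0, 1], [0, 0, 0.2, 0, 0, 0, 1], [0, 0, 0.214, 0, 0, 0, 1], [0, 0, 0.214, 0, 0, 0, 1], [0, 0, 0.214, 0, 0, 0, 1]],
])

```text
clock: 4.25
eef_pos: [434.9, 38.2, 110.3]
eef_rot: [-3.139, 0.0, 1.534]
wrist_force: [-0.2, 1.0, -4.6]
finger_gap: 24.4
finger_force: 50.0
```

```bash
python3 - <<'E'
from h import *
avg(24)
c,f,P,ok=shot("wrist"); cv2.imwrite("pics/w2.png",f[...,::-1])
E
```

```text
F [-0.074 -0.12  -4.587] [0.514 0.527 0.66 ] M [-0.2256  0.069   0.0019] [0.0248 0.0242 0.0211]
t 5.45 [435.8  38.2 112. ] [3.1416 0.     1.5336] 24.94594042300579 49.99818563461304
```

View pics/w2.png

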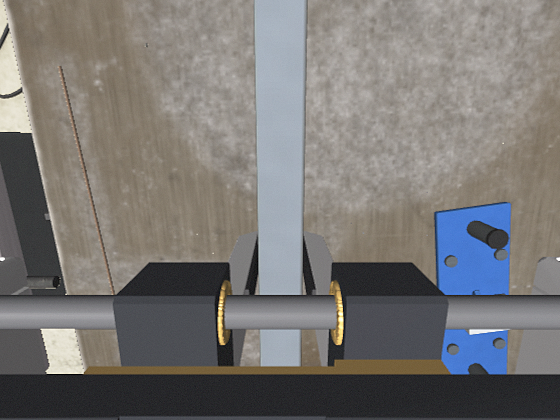

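The picture shows the tube held squarely between the fingers at (280,300), with the stand to the right at (475,290). Moment change -0.17 N m with 4.4 N puts the centre of mass about 38 mm towards +y from the grip. I carry it over the stand at that offset and measure again there.

>>> servo_tool([
  [[0.08, -0.06, 0, 0, 0, 0.012, 1], [0.16, -0.12, 0, 0, 0, 0.024, 1], [0.24, -0.18, 0, 0, 0, 0.036, 1], [0.32, -0.24, 0, 0, 0, 0.0475, 1], [0.38, -0.28, 0, 0, 0, 0.0475, 1], [0.394, -0.292, -0.02, 0, 0, 0.0475, 1], [0.394, -0.292, -0.04, 0, 0, 0.0475, 1], [0.394, -0.292, -0.06, 0, 0, 0.0475, 1], [0.394, -0.292, -0.07, 0, 0, 0.0475, 1], [0.394, -0.292, -0.07, 0, 0, 0.0475, 1]],
])

```text
clock: 6.5
eef_pos: [632.0, -107.0, 76.3]
eef_rot: [-3.14, -0.0, 1.684]
wrist_force: [0.2, -0.3, -4.3]
finger_gap: 24.3
finger_force: 50.0
```

```bash
python3 - <<'E'
from h import *
avg(24)
for n in("top","wrist"):
  c,f,P,ok=shot(n)
  cv2.imwrite(f"pics/{n}3.png",f[...,::-1])
  u=np.array([np.cos(1.683),np.sin(1.683)]); v=np.array([-u[1],u[0]])
  Q=P[...,:2]-np.array([628.3,-69.9]); a=Q@u; b=Q@v
  m=ok&(P[...,2]>85)&(P[...,2]<125)&(abs(b)<20)&(a>-220)&(a<150)
  if n=="wrist": m&=(a>-5)
  else: m&=abs(a+38)>75
  A=np.c_[a[m],np.ones(m.sum())]; print(n,m.sum(),"slope",np.linalg.lstsq(A,P[...,2][m],rcond=None)[0],"b",np.linalg.lstsq(A,b[m],rcond=None)[0],"a",a[m].min(),a[m].max())
E
```

```text
F [ 0.089 -0.005 -4.532] [0.425 0.423 0.541] M [-0.2242  0.0263  0.0059] [0.0229 0.0303 0.0315]
t 7.7 [ 632.8 -107.8   77. ] [-3.1415e+00 -1.0000e-04  1.6828e+00] 24.22008374362749 49.99821960926056
top 626 slope [-4.57152565e-03  9.62478007e+01] b [-1.61680615e-03  2.05374348e+00] a -190.79395489296465 112.13822008905161
wrist 9993 slope [-3.86612126e-03  9.70132164e+01] b [3.41440190e-04 8.79569762e-01] a -4.999986145699269 88.3628053398685
```

Level and consistent: 38 mm again. Lower towards the edge gently.

>>> servo_tool([
  [[0, 0, -0.012, 0, 0, 0, 1], [0, 0, -0.024, 0, 0, 0, 1], [0, 0, -0.032, 0, 0, 0, 1], [0, 0, -0.036, 0, 0, 0, 1], [0, 0, -0.038, 0, 0, 0, 1], [0, 0, -0.038, 0, 0, 0, 1], [0, 0, -0.038, 0, 0, 0, 1]],
])

```text
clock: 8.5
eef_pos: [632.9, -107.8, 58.2]
eef_rot: [3.141, 0.0, 1.683]
wrist_force: [0.9, 0.4, -4.3]
finger_gap: 24.7
finger_force: 50.0
```

>>> servo_tool([
  [[0, 0, -0.001, 0, 0, 0, 1], [0, 0, -0.002, 0, 0, 0, 1], [0, 0, -0.002, 0, 0, 0, 1], [0, 0, -0.002, 0, 0, 0, 1]],
])

```text
clock: 8.9
eef_pos: [632.8, -107.8, 57.0]
eef_rot: [-3.142, 0.0, 1.683]
wrist_force: [-0.2, -0.1, -5.1]
finger_gap: 24.5
finger_force: 50.0
```

```bash
python3 -c "
from h import *
avg(5)"
```

```text
F [ 0.059  0.257 -4.906] [0.403 0.238 0.467] M [-0.2387  0.0341 -0.0064] [0.0199 0.0259 0.0415]
t 9.15 [ 632.8 -107.8   57. ] [3.1416 0.     1.6828] 24.49873030013252 49.99820530414581
```

>>> servo_tool([
  [[0, 0, -0.001, 0, 0, 0, 1], [0, 0, -0.002, 0, 0, 0, 1], [0, 0, -0.002, 0, 0, 0, 1], [0, 0, -0.002, 0, 0, 0, 1]],
])

```text
clock: 9.55
eef_pos: [632.8, -107.7, 56.0]
eef_rot: [-3.142, -0.0, 1.683]
wrist_force: [-0.5, -0.9, -5.2]
finger_gap: 24.5
finger_force: 50.0
```

>>> servo_tool([
  [[0, 0, -0.0005, 0, 0, 0, 1], [0, 0, -0.001, 0, 0, 0, 1], [0, 0, -0.001, 0, 0, 0, 1], [0, 0, -0.001, 0, 0, 0, 1]],
])

```text
clock: 9.95
eef_pos: [632.8, -107.8, 55.5]
eef_rot: [-3.142, -0.0, 1.683]
wrist_force: [-0.0, -0.6, -4.3]
finger_gap: 24.5
finger_force: 50.0
```

```bash
python3 -c "
from h import *
avg(5)"
```

```text
F [-0.23  -0.173 -4.4  ] [0.461 0.415 0.655] M [-0.2189  0.0153 -0.0026] [0.0144 0.0076 0.0296]
t 10.2 [ 632.8 -107.8   55.6] [3.1415 0.     1.6828] 24.704186409777225 49.99819099903107
```

>>> servo_tool([
  [[0, 0, -0.0005, 0, 0, 0, 1], [0, 0, -0.001, 0, 0, 0, 1], [0, 0, -0.001, 0, 0, 0, 1]],
])

```text
clock: 10.5
eef_pos: [632.8, -107.8, 55.2]
eef_rot: [3.141, 0.0, 1.683]
wrist_force: [-0.6, -0.5, -2.4]
finger_gap: 24.4
finger_force: 50.0
```

>>> servo_tool([
  [[0, 0, -0.0005, 0, 0, 0, 1], [0, 0, -0.001, 0, 0, 0, 1], [0, 0, -0.001, 0, 0, 0, 1]],
])

```text
clock: 10.8
eef_pos: [632.9, -107.9, 55.0]
eef_rot: [3.141, 0.0, 1.683]
wrist_force: [-2.2, -0.6, 2.4]
finger_gap: 24.5
finger_force: 50.0
```

```bash
python3 -c "
from h import *
avg(4)"
```

```text
F [-2.675 -1.059  3.733] [0.268 0.334 0.826] M [-0.1218  0.6113  0.0931] [0.0159 0.0203 0.0102]
t 11.0 [ 632.9 -107.9   54.9] [3.1412e+00 2.0000e-04 1.6827e+00] 24.37502121530504 50.00538647174835
```

The edge now carries the tube, about 8 N. I ease up half a millimetre and open slightly.

>>> servo_tool([
  [[0, 0, 0.001, 0, 0, 0, 1], [0, 0, 0.001, 0, 0, 0, 1], [0, 0, 0.001, 0, 0, 0, 1]],
], newtons=25)

```text
clock: 11.3
eef_pos: [632.9, -107.8, 55.0]
eef_rot: [3.141, 0.0, 1.683]
wrist_force: [-1.1, -1.7, 2.1]
finger_gap: 25.1
finger_force: 25.0
```

>>> servo_tool([
  [[0, 0, 0, 0, 0, 0, 0.55], [0, 0, 0, 0, 0, 0, 0.55], [0, 0, 0, 0, 0, 0, 0.55], [0, 0, 0, 0, 0, 0, 0.55]],
])

```text
clock: 11.7
eef_pos: [632.8, -107.7, 55.0]
eef_rot: [3.142, -0.0, 1.683]
wrist_force: [-0.6, 0.6, -0.5]
finger_gap: 42.2
finger_force: 0.0
```

```bash
cat >> h.py <<'E'
U=np.array([np.cos(1.683),np.sin(1.683)]); V=np.array([-U[1],U[0]]); O=np.array([628.3,-69.9])
def tilt(g,name="top",lo=60,hi=100):
    c,f,P,ok=shot(name); Q=P[...,:2]-O; a=Q@U; b=Q@V
    m=ok&(P[...,2]>lo)&(P[...,2]<hi)&(abs(b)<20)&(a>-220)&(a<220)
    m&=(a>0 if name=="wrist" else abs(a-g)>75)
    A=np.c_[a[m],np.ones(m.sum())]; z=P[...,2][m]
    k=np.linalg.lstsq(A,z,rcond=None)[0]; w=abs(z-A@k)<4; k=np.linalg.lstsq(A[w],z[w],rcond=None)[0]
    bb=np.linalg.lstsq(A[w],b[m][w],rcond=None)[0]
    print(name,"t",round(manip.read_state()["clock"],2),"slope z/a",k.round(4),"b",bb.round(4),"a",a[m][w].min().round(1),a[m][w].max().round(1))
    return f
E
python3 -c "
from h import *
for i in range(5):
  for n in('top','wrist'): f=tilt(-38,n)
avg(2)"
```

```text
top t 11.75 slope z/a [5.62000e-02 7.49659e+01] b [-1.200e-03  1.534e+00] a -190.6 110.5
wrist t 11.8 slope z/a [6.59000e-02 7.53407e+01] b [0.0021 0.8133] a 0.0 85.9
top t 11.85 slope z/a [6.98000e-02 7.51171e+01] b [2.0000e-04 1.2607e+00] a -189.7 109.9
wrist t 11.9 slope z/a [ 0.0829 75.3868] b [0.0014 0.8476] a 0.0 85.7
top t 11.95 slope z/a [ 0.0823 74.9663] b [-1.1000e-03  1.1304e+00] a -189.2 109.9
wrist t 12.0 slope z/a [ 0.0896 75.4489] b [0.0017 0.8313] a 0.0 85.3
top t 12.05 slope z/a [ 0.0784 75.2383] b [1.1000e-03 1.3096e+00] a -187.5 110.3
wrist t 12.1 slope z/a [ 0.0842 75.4177] b [8.000e-04 8.773e-01] a 0.0 85.3
top t 12.15 slope z/a [ 0.0755 75.1254] b [3.0000e-04 1.4598e+00] a -188.9 110.3
wrist t 12.2 slope z/a [ 0.0829 75.4115] b [0.0019 0.8229] a 0.0 85.6
F [ 0.24  -0.278  0.25 ] [0.031 0.001 0.815] M [-0.0917  0.0431  0.0329] [0.0343 0.0209 0.019 ]
t 12.3 [ 632.8 -107.8   55. ] [3.1416 0.     1.6828] 42.051550709128314 0.0
```

It tipped towards the -y post, so the tube must go towards +y. I take the unloaded moment here to refine the offset.

```bash
python3 -c "
from h import *
avg(24)
f=tilt(-38); cv2.imwrite('pics/t4.png',cv2.resize(f[150:270,200:400,::-1],None,fx=4,fy=4,interpolation=3))"
```

```text
F [ 0.103 -0.171  0.085] [0.409 0.521 0.509] M [-0.0502  0.0532  0.0032] [0.0263 0.0257 0.0343]
t 13.5 [ 632.8 -107.8   55. ] [-3.1416  0.      1.6828] 42.59068409556009 0.0
top t 13.55 slope z/a [ 0.0819 75.3359] b [-0.0021  1.2389] a -189.1 109.9
```

View pics/t4.png

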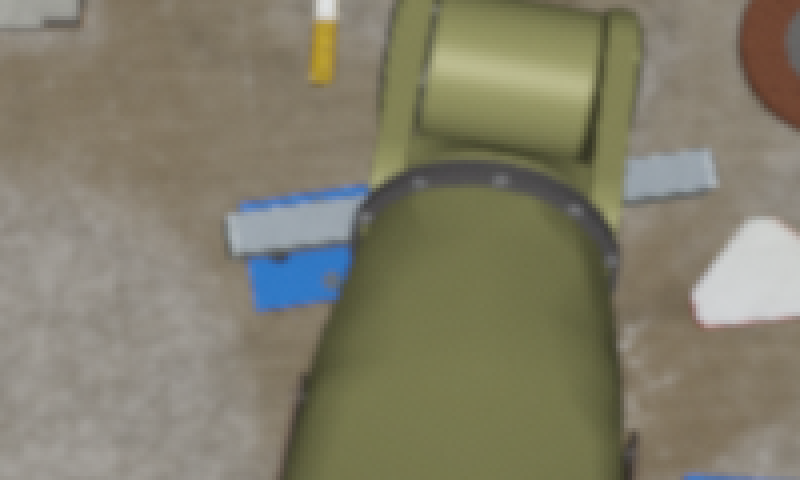

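The crop shows the tube across the stand: ends at (240,235) and (710,175), aligned with the line and resting on the right-hand (-y) post. I slide the open fingers along to a point over the edge and regrip there.

>>> servo_tool([
  [[-0.002, 0.02, 0, 0, 0, 0, 0.55], [-0.0045, 0.04, 0, 0, 0, 0, 0.55], [-0.007, 0.06, 0, 0, 0, 0, 0.55], [-0.0085, 0.0755, 0, 0, 0, 0, 0.55], [-0.0085, 0.0755, 0, 0, 0, 0, 0.55], [-0.0085, 0.0755, 0, 0, 0, 0, 0.55], [-0.0085, 0.0755, 0, 0, 0, 0, 1], [-0.0085, 0.0755, 0, 0, 0, 0, 1], [-0.0085, 0.0755, 0, 0, 0, 0, 1], [-0.0085, 0.0755, 0, 0, 0, 0, 1]],
], newtons=30)

```text
clock: 14.55
eef_pos: [628.5, -70.3, 55.0]
eef_rot: [3.142, 0.0, 1.683]
wrist_force: [1.0, -1.5, -0.1]
finger_gap: 24.7
finger_force: 30.0
```

>>> servo_tool([
  [[0, 0, 0, 0, 0, 0, 1], [0, 0, 0, 0, 0, 0, 1], [0, 0, 0.01, 0, 0, 0, 1], [0, 0, 0.02, 0, 0, 0, 1], [0, 0, 0.03, 0, 0, 0, 1], [0, 0, 0.03, 0, 0, 0, 1], [0, 0, 0.03, 0, 0, 0, 1]],
])

```text
clock: 15.25
eef_pos: [628.5, -70.0, 70.1]
eef_rot: [3.141, -0.0, 1.683]
wrist_force: [1.0, 0.3, -5.1]
finger_gap: 24.8
finger_force: 30.0
```

```bash
python3 -c "
from h import *
f=tilt(0,'top',65,120)
tilt(0,'wrist',65,120)
avg(20)
for i in range(4): f=tilt(0,'top',65,120)
tilt(0,'wrist',65,120)
"
```

```text
top t 15.3 slope z/a [ 0.09   89.9939] b [-6.0000e-04  1.3339e+00] a -190.8 110.0
wrist t 15.35 slope z/a [8.74000e-02 9.05848e+01] b [0.0033 0.78  ] a 0.0 110.5
F [-0.031  0.057 -4.519] [0.424 0.452 0.394] M [-0.0536  0.0659  0.005 ] [0.0272 0.0331 0.0227]
t 16.35 [628.5 -70.   70. ] [-3.1416  0.      1.6828] 24.74007980962588 29.998372793197632
top t 16.4 slope z/a [8.85000e-02 8.97542e+01] b [-0.0024  0.7269] a -191.7 110.2
top t 16.45 slope z/a [8.76000e-02 8.95836e+01] b [-0.0013  0.9802] a -191.9 110.2
top t 16.5 slope z/a [8.79000e-02 8.97333e+01] b [1.0000e-03 1.3596e+00] a -191.9 110.2
top t 16.55 slope z/a [8.72000e-02 8.97278e+01] b [-0.0024  1.0281] a -191.7 110.2
wrist t 16.6 slope z/a [8.75000e-02 9.07215e+01] b [0.0028 0.7153] a 0.0 110.3
```

>>> servo_tool([
  [[-0.0004, 0.004, 0, -0.014, -0.0016, 0, 1], [-0.0004, 0.004, 0, -0.0277, -0.0031, 0, 1], [-0.0004, 0.004, -0.01, -0.0277, -0.0031, 0, 1], [-0.0004, 0.004, -0.02, -0.0277, -0.0031, 0, 1], [-0.0004, 0.004, -0.026, -0.0277, -0.0031, 0, 1], [-0.0004, 0.004, -0.026, -0.0277, -0.0031, 0, 1], [-0.0004, 0.004, -0.026, -0.0277, -0.0031, 0, 1]],
])

```text
clock: 17.3
eef_pos: [628.4, -68.3, 56.9]
eef_rot: [-3.141, 0.087, 1.682]
wrist_force: [0.3, -0.2, -3.9]
finger_gap: 24.7
finger_force: 30.0
```

```bash
python3 -c "
from h import *
for i in range(3):
  tilt(0,'top'); tilt(0,'wrist')
avg(10)
"
```

```text
top t 17.35 slope z/a [7.00000e-04 7.62943e+01] b [-0.0083  0.1503] a -188.1 113.5
wrist t 17.4 slope z/a [1.60000e-03 7.75201e+01] b [0.0024 0.6469] a 0.0 114.0
top t 17.45 slope z/a [5.50000e-03 7.72255e+01] b [-0.005   0.3997] a -188.8 113.6
wrist t 17.5 slope z/a [1.3000e-03 7.7641e+01] b [0.0024 0.6161] a 0.0 114.1
top t 17.55 slope z/a [2.30000e-03 7.70725e+01] b [-0.0115 -0.3909] a -188.9 113.5
wrist t 17.6 slope z/a [1.30000e-03 7.76232e+01] b [0.003  0.5983] a 0.0 114.2
F [ 0.035  0.135 -4.14 ] [0.716 0.213 0.492] M [0.0401 0.0645 0.0087] [0.0303 0.0321 0.0371]
t 18.1 [628.3 -68.   57. ] [-3.1415  0.0875  1.6828] 24.678803970258695 29.998362064361572
```

>>> servo_tool([
  [[0, 0, -0.0015, 0, 0, 0, 1], [0, 0, -0.003, 0, 0, 0, 1], [0, 0, -0.0035, 0, 0, 0, 1], [0, 0, -0.0035, 0, 0, 0, 1]],
])

```text
clock: 18.5
eef_pos: [628.3, -68.0, 55.2]
eef_rot: [-3.141, 0.088, 1.683]
wrist_force: [-0.6, 0.5, -5.2]
finger_gap: 24.8
finger_force: 30.0
```

>>> servo_tool([
  [[0, 0, -0.0006, 0, 0, 0, 1], [0, 0, -0.0006, 0, 0, 0, 1], [0, 0, -0.0006, 0, 0, 0, 1]],
])

```text
clock: 18.8
eef_pos: [628.4, -68.0, 55.0]
eef_rot: [-3.142, 0.088, 1.683]
wrist_force: [0.4, 0.4, -4.2]
finger_gap: 24.6
finger_force: 30.0
```

```bash
python3 -c "
from h import *
avg(5)
"
```

```text
F [ 4.220e-01 -2.000e-03 -4.399e+00] [0.291 0.701 0.427] M [ 0.0559  0.0384 -0.0064] [0.0232 0.0115 0.0333]
t 19.05 [628.4 -68.   55. ] [-3.1416  0.0876  1.6828] 24.708611644686577 29.998445212841034
```

>>> servo_tool([
  [[0, 0, -0.0006, 0, 0, 0, 1], [0, 0, -0.0006, 0, 0, 0, 1], [0, 0, -0.0006, 0, 0, 0, 1]],
])

```text
clock: 19.35
eef_pos: [628.4, -68.0, 54.9]
eef_rot: [3.142, 0.088, 1.683]
wrist_force: [-1.9, 0.5, 0.5]
finger_gap: 24.4
finger_force: 30.0
```

```bash
python3 -c "
from h import *
avg(4)
"
```

```text
F [-2.998  0.38   1.953] [0.656 0.481 0.848] M [ 0.019   0.6177 -0.0681] [0.0229 0.0368 0.0489]
t 19.55 [628.4 -68.   55. ] [3.1414 0.0877 1.6828] 25.066093119309027 30.000050961971283
```

>>> servo_tool([
  [[0, 0, -0.0004, 0, 0, 0, 1], [0, 0, -0.0004, 0, 0, 0, 1], [0, 0, -0.0004, 0, 0, 0, 1]],
])

```text
clock: 19.85
eef_pos: [628.4, -68.0, 54.9]
eef_rot: [3.141, 0.088, 1.683]
wrist_force: [-5.1, 1.0, 5.6]
finger_gap: 24.4
finger_force: 30.0
```

```bash
python3 -c "
from h import *
avg(4)
"
```

```text
F [-4.314  0.392  5.45 ] [0.371 0.229 0.528] M [ 0.0673  0.9737 -0.069 ] [0.0135 0.0289 0.0215]
t 20.05 [628.4 -68.1  54.9] [3.1414 0.0877 1.6827] 24.602238859904503 30.00060886144638
```

>>> servo_tool([
  [[0, 0, 0.0007, 0, 0, 0, 1], [0, 0, 0.0007, 0, 0, 0, 1], [0, 0, 0.0007, 0, 0, 0, 1], [0, 0, 0.0007, 0, 0, 0, 1]],
], newtons=4)

```text
clock: 20.45
eef_pos: [628.4, -68.0, 54.9]
eef_rot: [3.141, 0.088, 1.683]
wrist_force: [-1.6, 0.4, 2.0]
finger_gap: 24.8
finger_force: 4.0
```

>>> servo_tool([
  [[0, 0, 0, 0, 0, 0, 0.55], [0, 0, 0, 0, 0, 0, 0.55], [0, 0, 0, 0, 0, 0, 0.55]],
])

```text
clock: 20.75
eef_pos: [628.4, -68.0, 54.7]
eef_rot: [3.142, 0.088, 1.683]
wrist_force: [-0.1, -0.2, -0.0]
finger_gap: 41.5
finger_force: 0.0
```

```bash
python3 -c "
from h import *
for i in range(12): tilt(0,'wrist',60,110)
"
```

```text
wrist t 20.8 slope z/a [-4.80000e-03  7.52646e+01] b [5.000e-04 7.578e-01] a 0.0 114.4
wrist t 20.85 slope z/a [-8.00000e-04  7.52758e+01] b [0.0008 0.7403] a 0.0 114.3
wrist t 20.9 slope z/a [1.7000e-03 7.5281e+01] b [0.001  0.7158] a 0.0 114.3
wrist t 20.95 slope z/a [1.20000e-03 7.53021e+01] b [0.0009 0.7214] a 0.1 114.2
wrist t 21.0 slope z/a [-1.20000e-03  7.52692e+01] b [0.001  0.7244] a 0.0 114.3
wrist t 21.05 slope z/a [-5.40000e-03  7.52849e+01] b [0.0009 0.7296] a 0.0 114.4
wrist t 21.1 slope z/a [-8.20000e-03  7.52824e+01] b [0.0009 0.7222] a 0.0 114.4
wrist t 21.15 slope z/a [-8.40000e-03  7.52879e+01] b [0.0008 0.7287] a 0.0 114.4
wrist t 21.2 slope z/a [-6.10000e-03  7.52824e+01] b [0.001  0.7233] a 0.0 114.4
wrist t 21.25 slope z/a [-2.30000e-03  7.52806e+01] b [0.001  0.7108] a 0.0 114.4
wrist t 21.3 slope z/a [6.00000e-04 7.52796e+01] b [7.000e-04 7.345e-01] a 0.0 114.2
wrist t 21.35 slope z/a [1.30000e-03 7.52755e+01] b [6.000e-04 7.474e-01] a 0.0 114.2
```

It balances with a slight, decaying rock. Open fully and withdraw upward.

>>> servo_tool([
  [[0, 0, 0, 0, 0, 0, 0.2], [0, 0, 0, 0, 0, 0, 0.2], [0, 0, 0, 0, 0, 0, 0.2], [0, 0, 0.01, 0, 0, 0, 0.2], [0, 0, 0.04, 0, 0, 0, 0.2], [0, 0, 0.1, 0, 0, 0, 0.2], [0, 0, 0.16, 0, 0, 0, 0.2], [0, 0, 0.2, 0, 0, 0, 0.2], [0, 0, 0.2, 0, 0, 0, 0.2], [0, 0, 0.2, 0, 0, 0, 0.2]],
])

```text
clock: 22.35
eef_pos: [628.3, -68.0, 155.1]
eef_rot: [3.141, 0.088, 1.683]
wrist_force: [1.3, -0.4, -0.5]
finger_gap: 75.2
finger_force: 0.0
```

```bash
python3 -c "
from h import *
for i in range(12): f=tilt(0,'wrist',60,110)
f=tilt(0,'top'); cv2.imwrite('pics/end.png',f[...,::-1])
s=manip.read_state(); print(s['clock'],s['eef_pos'],s['finger_gap'],s['wrist_force'])
"
```

```text
wrist t 22.4 slope z/a [-6.60000e-03  7.52737e+01] b [0.0016 0.5547] a 0.1 114.1
wrist t 22.45 slope z/a [-5.60000e-03  7.53276e+01] b [3.000e-04 6.504e-01] a 0.0 114.1
wrist t 22.5 slope z/a [-2.30000e-03  7.52843e+01] b [0.001  0.6154] a 0.0 114.0
wrist t 22.55 slope z/a [-8.00000e-04  7.53187e+01] b [0.0014 0.5896] a 0.1 113.9
wrist t 22.6 slope z/a [2.00000e-04 7.52857e+01] b [0.0007 0.6244] a 0.0 113.9
wrist t 22.65 slope z/a [-1.1000e-03  7.5274e+01] b [4.000e-04 6.484e-01] a 0.0 113.9
wrist t 22.7 slope z/a [-4.90000e-03  7.53453e+01] b [-0.      0.6678] a 0.0 114.0
wrist t 22.75 slope z/a [-6.30000e-03  7.52894e+01] b [0.0009 0.5977] a 0.0 114.1
wrist t 22.8 slope z/a [-6.40000e-03  7.52545e+01] b [0.0007 0.6179] a 0.0 114.0
wrist t 22.85 slope z/a [-5.90000e-03  7.53231e+01] b [0.0014 0.5651] a 0.0 114.0
wrist t 22.9 slope z/a [-3.20000e-03  7.52962e+01] b [0.0012 0.5689] a 0.0 114.0
wrist t 22.95 slope z/a [-8.00000e-04  7.52822e+01] b [4.000e-04 6.284e-01] a 0.0 113.9
top t 23.0 slope z/a [7.50000e-03 7.56416e+01] b [0.0023 1.1708] a -188.9 -75.6
23.0 [628.33874342 -68.02942035 154.77815423] 74.94866861762083 [-0.62470337 -0.00208829 -0.31100374]
```

View pics/end.png

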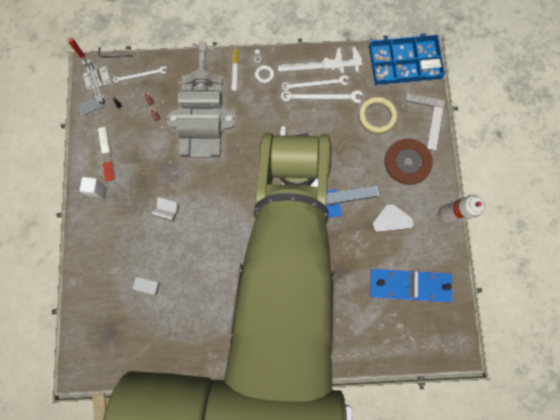

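The arm is clear above the stand; the tube's end shows at (355,195), and the bystanders are where they were. I let the rocking die out, then hand in.

>>> servo_tool([
  [[0, 0, 0.02, 0, 0, 0, 0.2], [0, 0, 0.02, 0, 0, 0, 0.2], [0, 0, 0.02, 0, 0, 0, 0.2], [0, 0, 0.02, 0, 0, 0, 0.2], [0, 0, 0.02, 0, 0, 0, 0.2], [0, 0, 0.02, 0, 0, 0, 0.2], [0, 0, 0.02, 0, 0, 0, 0.2], [0, 0, 0.02, 0, 0, 0, 0.2], [0, 0, 0.02, 0, 0, 0, 0.2], [0, 0, 0.02, 0, 0, 0, 0.2]],
])

```text
clock: 24.0
eef_pos: [628.3, -68.0, 164.8]
eef_rot: [-3.141, 0.088, 1.683]
wrist_force: [0.6, -0.3, -0.5]
finger_gap: 75.1
finger_force: 0.0
```

>>> servo_tool([
  [[0, 0, 0, 0, 0, 0, 0.2], [0, 0, 0, 0, 0, 0, 0.2], [0, 0, 0, 0, 0, 0, 0.2], [0, 0, 0, 0, 0, 0, 0.2], [0, 0, 0, 0, 0, 0, 0.2], [0, 0, 0, 0, 0, 0, 0.2], [0, 0, 0, 0, 0, 0, 0.2], [0, 0, 0, 0, 0, 0, 0.2], [0, 0, 0, 0, 0, 0, 0.2], [0, 0, 0, 0, 0, 0, 0.2]],
])

```text
clock: 25.0
eef_pos: [628.3, -68.0, 164.8]
eef_rot: [-3.141, 0.088, 1.683]
wrist_force: [0.7, 0.2, -0.3]
finger_gap: 74.9
finger_force: 0.0
```

>>> servo_tool([
  [[0, 0, 0, 0, 0, 0, 0.2], [0, 0, 0, 0, 0, 0, 0.2], [0, 0, 0, 0, 0, 0, 0.2], [0, 0, 0, 0, 0, 0, 0.2], [0, 0, 0, 0, 0, 0, 0.2], [0, 0, 0, 0, 0, 0, 0.2], [0, 0, 0, 0, 0, 0, 0.2], [0, 0, 0, 0, 0, 0, 0.2], [0, 0, 0, 0, 0, 0, 0.2], [0, 0, 0, 0, 0, 0, 0.2]],
])

```text
clock: 26.0
eef_pos: [628.3, -68.0, 164.8]
eef_rot: [-3.142, 0.088, 1.683]
wrist_force: [0.3, 0.1, 0.5]
finger_gap: 75.1
finger_force: 0.0
```

```bash
python3 -c "
from h import *
for i in range(8): f=tilt(0,'wrist',60,110)
print(manip.sign_off())
"
```

```text
wrist t 26.05 slope z/a [-4.00000e-03  7.52862e+01] b [0.0013 0.5592] a 0.1 113.8
wrist t 26.1 slope z/a [-5.30000e-03  7.53308e+01] b [6.000e-04 6.131e-01] a 0.0 113.8Traceback (most recent call last):
  File "<string>", line 3, in <module>
    for i in range(8): f=tilt(0,'wrist',60,110)
                         ~~~~^^^^^^^^^^^^^^^^^^
  File "h.py", line 18, in tilt
    c,f,P,ok=shot(name); Q=P[...,:2]-O; a=Q@U; b=Q@V
             ~~~~^^^^^^
  File "h.py", line 4, in shot
    c=manip.camera(n); f=c["frame"]; h=f.shape[0]; F=h/2/np.tan(np.radians(c["vfov"]/2))
ValueError: 200 camera calls are used up
```

```bash
python3 -c "
from h import *
print(manip.sign_off())"
```

```text
the job is handed in; nothing more can be done
None
```

The job is handed in at about 26 s: the tube was balancing on the edge of the leftmost stand, clear of both posts and level to about 0.005 rad with a faint rock, the gripper well clear; `sign_off()` returned no verdict, and the 200 camera calls ran out just before hand-in.

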